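# Square the crucible block and hold the inspection mirror at its mark

## Task

On the viewing stage, first push the loose crucible block square and flush into the corner of the two low fences. Then lift the hinged mirror flap by its handle rod until its side edge lines up with the angle pointer beside it, and finish still holding it there, at rest: it falls down if it is let go. Do not move the pointer, and leave the jar, the tin and the tape roll where they stand.

Things in the scene. Friction and masses are not known exactly. Their poses are not given: they have to be found in the camera images.
- stage: fixed stage: grey base plate 8 mm thick, own frame x -85..+80, y -175..+140 mm (a 50 mm tongue goes on to y +222); origin on the bench. Apart from its yaw, x points away from the robot, y to its left. Two fixed aluminium fences 10 mm thick, tops 20 mm above the bench: back fence (inner face x +60, y -95..+95), left fence (inner face y +85, x -58..+60)
- fence_corner (a point): inner corner of the two fences at the upper face of the plate, stage frame (+60, +85, 8) mm; axes as the stage
- block_center (a point): centre of the crucible block: loose grey bar 60 mm (own x) by 150 mm (own y) by 22 mm high with wells in its top, about 0.2 kg, standing on the plate, some centimetres out of the corner and askew. Home: long side flat on the back fence, short end on the left fence, centre then at (-30, -75) mm from fence_corner along the stage axes
- flap_hinge (a point): middle of the flap's hinge axis, stage frame (0, +115, 45) mm; the axis runs along the stage x axis
- flap_handle (a point): middle of the flap's handle: a round rod 10 mm thick, 92 mm free between two side arms, parallel to the hinge, 162 mm from it. The flap is a plate 110 mm along the hinge, 5 mm thick, ending 112 mm from the hinge: a 45 mm open gap to the rod. It rests level, left of the hinge, rod 45 mm above the bench. Its y axis points from hinge to rod
- mirror_flap (a joint): angle of the flap in rad: 0 = resting level, growing as the rod is lifted, pi/2 = upright. Free hinge, flap about 0.2 kg: it falls back when let go. It starts at 0
- pointer_tip (a point): tip of the angle pointer: flat aluminium bar 8 mm wide, 4 mm thick, turning about the same hinge axis just beyond the flap's far side edge, before a quadrant plate with ticks; tip 130 mm from the axis, at x +63.5 mm in the stage frame. Its y axis points from hinge to tip. Stiff: stays as set unless knocked
- pointer (a joint): angle of the pointer in rad, counted as for the flap (0 = level); set between 0.6 and 1.15. The flap is in line with it when both joints read the same
- sample_jar_3_center (a point): centre of the loose screw-cap jar, 54 mm in diameter, 80 mm high, behind the stage; leave it
- grease_tin_center (a point): centre of the loose flat round tin, 64 mm in diameter, 33 mm high, in front and to the right of the stage; leave it
- tape_roll_center (a point): centre of the loose roll of tape lying flat, 76 mm in diameter, 18 mm high, to the left of the stage; leave it
Not all that is in view belongs to the job. Of the things that look like the part that bears block_center, the larger one is meant.

How it is judged (in metres and radians):
On the way, in this order (a step that is already met when the one before it is completed fails the run):
1. the crucible block stands square and flush in the fence corner, the flap still down (x of block_center in the frame of fence_corner above -0.0325 m and y of block_center in the frame of fence_corner above -0.0775 m and angle between the x axis of block_center and the x axis of stage, either way round below 0.035 rad and value of joint mirror_flap below 0.15 rad), for 0.2 s.
2. the flap is lifted by the fingers into line with the pointer (angle between the y axis of flap_handle and the y axis of pointer_tip, either way round below 0.07 rad and contact force between the fingers and mirror_flap above 0.5 N), for 0.2 s.
At the end, for the whole second after the job is handed in: The crucible block lies flat on the plate within 2.5 mm of both fences and square to them within 2 degrees; the flap is in line with the pointer within 4 degrees, still, and held by the fingers (more than 0.5 N on it); the program ends while holding it (all of step 2 and x of block_center in the frame of fence_corner between -0.0325 and -0.0275 m and y of block_center in the frame of fence_corner between -0.0775 and -0.0725 m and z of block_center in the frame of fence_corner below 0.014 m and angle between the x axis of block_center and the x axis of stage, either way round below 0.035 rad and velocity of joint mirror_flap between -0.05 and 0.05 rad/s); the arm keeps its last pose, push and grip.
It fails at once if the pointer is moved (over 6 mm at its tip) (distance of pointer_tip from where it was at the start of the episode above 0.006 m).
It fails at once if the jar, the tin or the tape roll is moved (over 20 mm) (distance of any of sample_jar_3_center, grease_tin_center, tape_roll_center from where it was at the start of the episode above 0.02 m).
It also fails if it takes over 70 s, if anything falls off the work surface, if the arm or the gripper's body presses on something with over 40 N, if the wrist force passes 120 N, or if a joint passes its speed limit or range.

## Robot

A 6-joint arm with a two-finger parallel gripper is mounted at the origin on a cart in front of the work surface, level with it; the furniture and walls round the work are solid. World frame = base frame: x ahead of the robot, y to its left, z up, the work surface at z = 0. Lengths are in m, angles in degrees, forces in N, time in s.
With the tool pointing down it reaches from about 0.4 to 0.825 m from the base axis. Payload 7 kg.
Tool frame: the origin (TCP) lies on the centre line of the jaws, within the pads' length; the fingertips stand 11 mm ahead of it and the grasp point (between the pads) lies 8 mm behind it; z points along the fingers, y is the line along which they close (so a half turn about z gives the same grasp; the last joint's range is limited). The gripper opens to 88 mm and grips with 3 to 60 N. Pads are 19 mm wide; open, the fingers measure 130 mm over their backs; the gripper's body (78 mm by 193 mm) begins 47 mm behind the grasp point.
Start: joints at [79.704, 20.546, 0.682, 0, -70.136, -16.507], TCP at [0.304, 0.602, 0.238] pointing down, gripper open.
Joint ranges: [-176.03, 176.03], [-82.01, 121.73], [-58.28, 71.71], [-173.87, 95.51], [-174.79, -0.11], [-173.66, 173.66]. Speed limits (degrees/s): [136.94, 136.94, 172.46, 180, 180, 180].

## Interface

Orientations are given as [roll, pitch, yaw] about the fixed x, y, z axes, in that order (R = Rz(yaw) Ry(pitch) Rx(roll)).
In Python, from plant import r, capture, camera_model, job gives the robot as it stands.
- The arm moves only by the tool drive_tool, never from a script. Its argument "increments" is a list that holds one entry, the list of rows, each a list of 5 numbers: the gripper's target within -1 to 1 (fully open at 1, half-way at 0, shut at -1), then the shift along the tool's x, y, z scaled (see below), then the turn about the tool's z scaled (see below). In form: [[[gripper, tx, ty, tz, roll], ...]]. A call has 1 to 5 rows; each row is the pose to reach, as a shift and turn from the pose commanded when the call began, along the tool's axes at that moment, turning the shorter way round; what a row does not reach only later rows make up. The controller multiplies each number of a shift by 120 mm and each number of a turn by 360 degrees. A row lasts 1/8 s, in which the tool goes at most 62.5 mm and 10.7 degrees, less where a joint would pass 70% of its speed; a pose out of reach is approached as far as the arm can. A call with a number of a shift or a turn outside -1 to 1 is refused whole. A call with a gripper value outside its range is refused whole. The fingers move at their own pace and stop on an object; "squeeze" is the grip in N (left out, the last holds). Time passes only in rows, so rows that repeat a pose let the fingers close. It gives the time, the measured TCP pose, the force, the opening and the grip force at its end, in the units of the state.
- r.get_state(): the state, without advancing time (a new reading comes with each control period).
- capture(name): name is "side" or "top" or "wrist"; returns the picture (384x512x3 uint8, red, green, blue); there is no depth.
- camera_model(name): a dict with "camera_matrix" (3x3 intrinsics, pixels), "k1" (the pictures are not rectified: a ray, as slopes to the right and down, at radius r is drawn at 1 + k1 r^2 times it, then the intrinsics apply), "rvec" (rotation vector, rad) and "tvec" (3), from world to camera coordinates, as OpenCV has them. Camera axes: x right, y down, z forward; pixel columns grow to the right and rows downward; lengths in m; the calibration is good to about 2 mm. A picture is of the moment at which its call begins: read the wrist's pose just before it. camera_model takes no time and is no camera call; for the wrist camera it gives the pose at the moment of the call.
- job.close_job(): hands the job in; it is judged then, once.
The state is a dict: "time_s": time; "joints": joint angles; "qd": joint speeds; "joint_torque": joint torques, N m; "tcp_pos": TCP position; "eef_rot": TCP orientation; "contact_force": force on the tool from outside, world axes, zero at the start; "moment": the same for the moment, N m; "gripper_width": finger opening in m; "gripper_force": force on a finger pad.
Only numpy, scipy, OpenCV 4.12 (cv2) and the standard library are available. Lean on these libraries where they do the work, as an engineer would, in place of code of your own. Each camera call takes 0.05 s, during which the arm holds its last target. There are 200 camera calls.

## Working session

There is one attempt and no reset: what is moved stays moved. The work goes in short steps, Python scripts to look and compute and a tool call to move; the robot and the scene stay as the last step left them, time stands still between calls to the robot, and variables do not carry over. Pictures are saved under pics/ and viewed, at most 10 in all, crops included, and the job is handed in when it is done.

Besides the shell and the picture viewer there is one more tool, called after "Emit:" as a command line: name --argument value ..., lists and objects as JSON in quotes. drive_tool: Moves the arm, as the interface text tells. Its arguments: {"type":"object","properties":{"increments":{"type":"array"},"squeeze":{"type":"number"}},"required":["increments"]}

```bash
mkdir -p pics; ls; python3 - <<'E'
from plant import r,capture,camera_model
import cv2
s=r.get_state();print(s)
for n in ("top","side"):
    im=capture(n);cv2.imwrite(f"pics/{n}0.png",im[:,:,::-1]);print(n,camera_model(n))
a=cv2.imread("pics/top0.png");b=cv2.imread("pics/side0.png")
cv2.imwrite("pics/topv.png",cv2.resize(a,(800,600),interpolation=cv2.INTER_CUBIC));cv2.imwrite("pics/sidev.png",cv2.resize(b,(800,600),interpolation=cv2.INTER_CUBIC))
E
```

```text
pics
{'time_s': 0.0, 'joints': array([ 7.97044877e+01,  2.05926589e+01,  6.34757489e-01, -1.95418005e-02,
       -7.01346701e+01, -1.65078328e+01]), 'qd': array([ 0.00073426,  0.09371245,  0.03665632, -0.01126759, -0.07786865,
       -0.07170376]), 'joint_torque': array([ 1.89504637e-03, -5.82719493e+01,  2.93047714e+01,  6.99716493e+00,
        7.00741162e-03, -1.53486058e-04]), 'tcp_pos': array([0.30418439, 0.60206678, 0.23661814]), 'eef_rot': array([ 1.79906024e+02, -8.69309063e-03, -2.68099934e+01]), 'contact_force': array([0.99952436, 0.23828582, 0.35911016]), 'moment': array([0.03266975, 0.00166799, 0.01087052]), 'gripper_force': 0.0, 'gripper_width': 0.08796901807527363}
top {'camera_matrix': array([[357.53239912,   0.        , 256.39138546],
       [  0.        , 357.53239912, 192.51516426],
       [  0.        ,   0.        ,   1.        ]]), 'k1': -0.10867829821941022, 'rvec': array([ 2.20145036, -2.15348179,  0.10981824]), 'tvec': array([-0.05193192,  0.60211604,  1.080654  ])}
side {'camera_matrix': array([[362.44107565,   0.        , 265.34871986],
       [  0.        , 362.44107565, 192.63026358],
       [  0.        ,   0.        ,   1.        ]]), 'k1': -0.014248192737093065, 'rvec': array([ 2.40608793,  0.13150435, -0.03617465]), 'tvec': array([-0.599582  , -0.03438817,  1.23305084])}
```

View pics/topv.png

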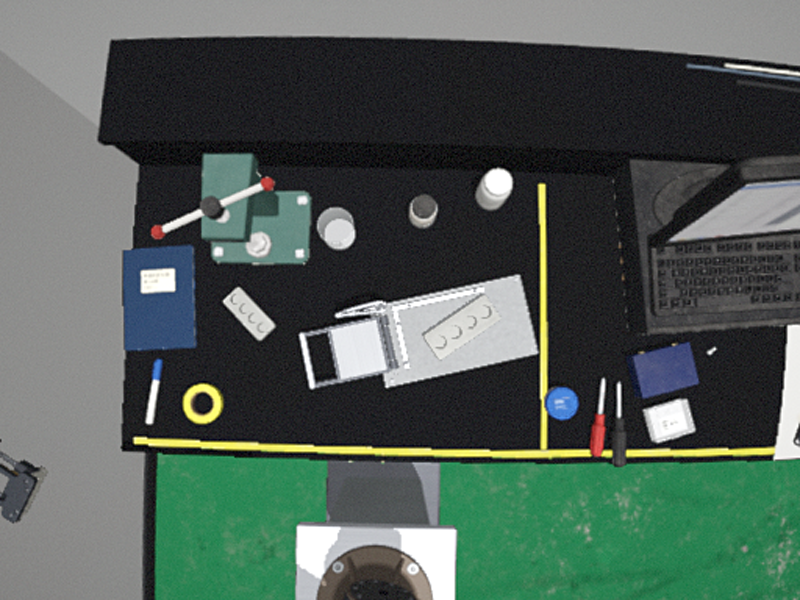

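View pics/sidev.png

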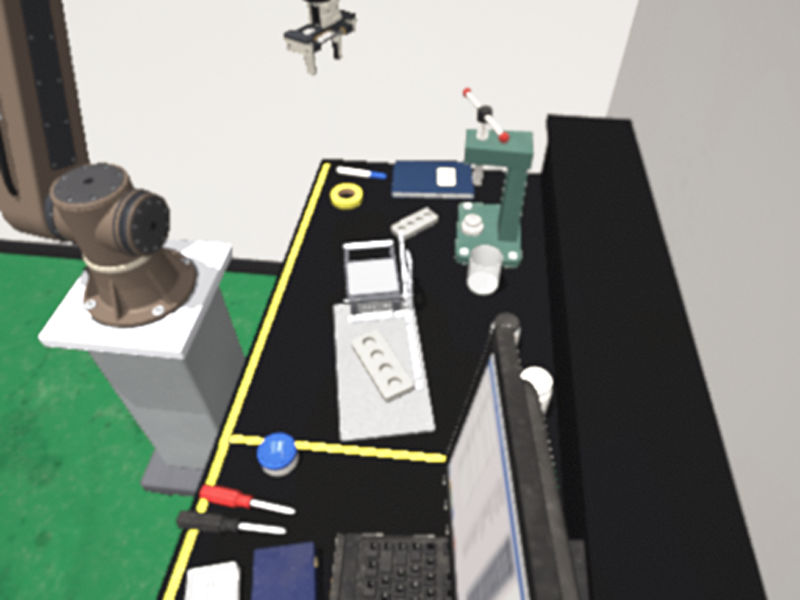

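Top view: stage plate at about (385–538, 276–387), block at (462,325) on it, flap with rod left at (307,360), pointer near (360,308). The smaller look-alike lies at (248,313). The side view shows the same. I'll crop in for the corners.

```bash
cat > h.py <<'E'
import numpy as np,cv2
from plant import r,capture,camera_model
def ray(m,uv):
    K=m["camera_matrix"];R,_=cv2.Rodrigues(np.array(m["rvec"]));t=np.array(m["tvec"])
    xd=(np.array(uv,float)-[K[0,2],K[1,2]])/[K[0,0],K[1,1]]
    x=xd.copy()
    for _ in range(20): x=xd/(1+m["k1"]*(x@x))
    return -R.T@t, R.T@np.array([x[0],x[1],1])
def onplane(m,uv,n,d):   # n.p=d
    o,v=ray(m,uv);n=np.array(n,float);return o+v*(d-n@o)/(n@v)
def onz(m,uv,z): return onplane(m,uv,[0,0,1],z)
def proj(m,p):
    K=m["camera_matrix"];R,_=cv2.Rodrigues(np.array(m["rvec"]));c=R@np.array(p)+m["tvec"]
    x=c[:2]/c[2];x=x*(1+m["k1"]*(x@x));return x*[K[0,0],K[1,1]]+[K[0,2],K[1,2]]
E
python3 - <<'E'
import cv2
a=cv2.imread("pics/top0.png")[165:257,186:354];cv2.imwrite("pics/topc.png",cv2.resize(a,None,fx=4.75,fy=4.75,interpolation=cv2.INTER_CUBIC))
b=cv2.imread("pics/side0.png")[145:290,200:290];cv2.imwrite("pics/sidec.png",cv2.resize(b,None,fx=4,fy=4,interpolation=cv2.INTER_CUBIC))
E
```

```text
(no output)
```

View pics/topc.png

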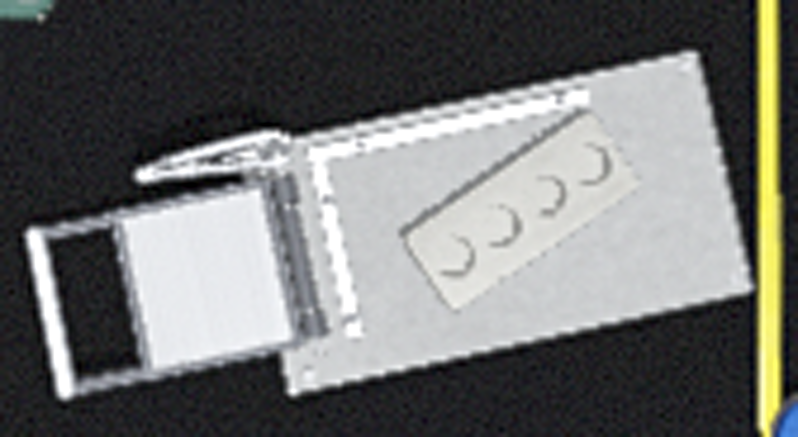

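View pics/sidec.png

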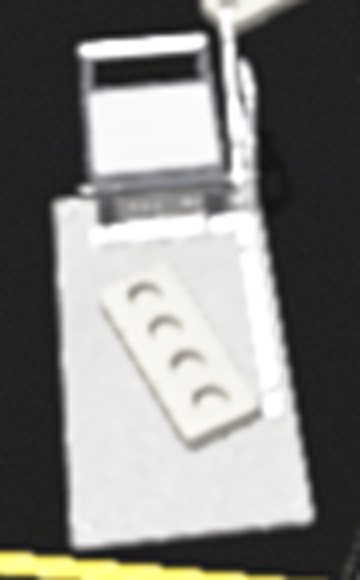

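```bash
cat >> h.py <<'E'
def fit2(own,w):  # yaw, translation
    own=np.array(own,float);w=np.array(w)[:,:2];a=own-own.mean(0);b=w-w.mean(0)
    th=np.arctan2((a[:,0]*b[:,1]-a[:,1]*b[:,0]).sum(),(a*b).sum())
    R=np.array([[np.cos(th),-np.sin(th)],[np.sin(th),np.cos(th)]]);t=w.mean(0)-R@own.mean(0)
    return th,R,t,np.abs((own@R.T+t-w)).max()
E
python3 - <<'E'
from h import *
T=camera_model("top");S=camera_model("side")
tc=lambda p:(186+(p[0]+.5)/4.75-.5,165+(p[1]+.5)/4.75-.5); sc=lambda p:(200+(p[0]+.5)/4-.5,145+(p[1]+.5)/4-.5)
own=[(.08,-.175),(-.085,-.175),(-.085,.14)]
for m,f,P,B,H in((T,tc,[(697,52),(753,290),(293,393)],[(582,114),(640,183),(457,310),(405,240)],[(34,231),(64,396)]),(S,sc,[(313,520),(74,548),(54,200)],[(262,408),(190,443),(103,303),(167,264)],[(206,42),(80,47)])):
    th,R,t,e=fit2(own,[onz(m,f(p),.008) for p in P]);print("stage",np.degrees(th),t,e)
    b=np.array([onz(m,f(p),.03)[:2] for p in B]);l=b[0]-b[3] 
    c=b.mean(0);print("block",c,"in stage",R.T@(c-t),"yaw",np.degrees(np.arctan2(*(R.T@(b[3]-b[0]))[::-1]))-90,[np.linalg.norm(b[i]-b[i-1]) for i in range(4)],(R.T@(b-t).T).T.round(4).tolist())
    print("rod",[R.T@(onz(m,f(p),.048)[:2]-t) for p in H],[onz(m,f(p),.048)[:2] for p in H])
E
```

```text
stage 13.518042878409375 [ 0.54727325 -0.12917846] 0.0011831571260361128
block [ 0.55411893 -0.16027938] in stage [-0.00061386 -0.0318395 ] yaw 22.99452852098287 [np.float64(0.14250711881155795), np.float64(0.0588221002429991), np.float64(0.14580739663547967), np.float64(0.056362697795733704)] [[0.0531, -0.0849], [0.0009, -0.1119], [-0.0539, 0.0232], [-0.0025, 0.0463]]
rod [array([0.05288113, 0.27776925]), array([-0.05375775,  0.28007753])] [array([0.53376038, 0.15325662]), array([0.42953623, 0.13057394])]
stage 13.723936205254534 [ 0.5482413  -0.13065727] 0.001803671511147728
block [ 0.55848521 -0.16789304] in stage [ 0.00111748 -0.03860299] yaw 21.50041529116139 [np.float64(0.15048024984973668), np.float64(0.058208185152706884), np.float64(0.14089919275613125), np.float64(0.06027399937485048)] [[0.0549, -0.0951], [0.0012, -0.1175], [-0.0515, 0.0132], [-0.0002, 0.0449]]
rod [array([0.05525649, 0.27403234]), array([-0.0538319 ,  0.28106646])] [array([0.53690769, 0.14866074]), array([0.42926497, 0.12961347])]
```

Top crop: plate corners, block corners, rod ends are clear; the pointer is lost against its quadrant (135–285,130–180), so I'll take that later with the wrist camera. Stage ≈ (0.548,-0.130) yaw 13.6°, block +22° relative at stage (0,-35) mm. Travelling over.

Emit:
drive_tool --increments '[[[1, 0.35, 0.35, 0, 0], [1, 0.7, 0.7, 0, 0], [1, 0.95, 0.95, 0, 0], [1, 0.95, 0.95, 0, 0]]]'

```text
time_s: 0.6
tcp_pos: [0.3553, 0.4467, 0.238]
eef_rot: [-180.0, 0.0, -26.9]
contact_force: [0.2, -0.0, 0.0]
gripper_width: 0.0878
gripper_force: 0.0
```

Emit:
drive_tool --increments '[[[1, 0.35, 0.35, 0, 0], [1, 0.7, 0.7, 0, 0], [1, 0.95, 0.95, 0, 0], [1, 0.95, 0.95, 0, 0]]]'

```text
time_s: 1.1
tcp_pos: [0.4055, 0.2944, 0.2376]
eef_rot: [180.0, 0.0, -26.9]
contact_force: [0.1, 0.1, -0.3]
gripper_width: 0.0877
gripper_force: 0.0
```

Emit:
drive_tool --increments '[[[1, 0.35, 0.35, 0, 0], [1, 0.7, 0.7, 0, 0], [1, 0.95, 0.95, 0, 0], [1, 0.95, 0.95, 0, 0]]]'

```text
time_s: 1.6
tcp_pos: [0.456, 0.1418, 0.2374]
eef_rot: [180.0, 0.0, -27.0]
contact_force: [0.2, -0.1, 0.4]
gripper_width: 0.0872
gripper_force: 0.0
```

Emit:
drive_tool --increments '[[[1, 0.35, 0.35, 0, 0.02], [1, 0.7, 0.7, 0, 0.05], [1, 0.95, 0.95, 0, 0.075], [1, 0.95, 0.95, 0, 0.075], [1, 0.95, 0.95, 0, 0.075]]]'

```text
time_s: 2.22
tcp_pos: [0.5061, -0.0092, 0.2372]
eef_rot: [180.0, 0.0, -53.7]
contact_force: [-0.1, -0.3, 0.8]
gripper_width: 0.0874
gripper_force: 0.0
```

```bash
cat >> h.py <<'E'
from scipy.spatial.transform import Rotation as Ro
def go(p,yaw=None):
    s=r.get_state();M=Ro.from_euler("xyz",s["eef_rot"],degrees=True)
    d=M.as_matrix().T@(np.array(p)-s["tcp_pos"])/.12
    y=0 if yaw is None else ((s["eef_rot"][2]-yaw+180)%360-180)/360
    print("shift",d.round(3),"turn",round(y,4),"| at",s["tcp_pos"].round(4),s["eef_rot"].round(2),"t",s["time_s"],"F",s["contact_force"].round(1))
SY=13.6;ST=np.array([.5477,-.130])
def w(x,y,z):
    c,s=np.cos(np.radians(SY)),np.sin(np.radians(SY));return np.array([ST[0]+c*x-s*y,ST[1]+s*x+c*y,z])
E
python3 - <<'E'
from h import *
go(w(0,-.035,.2),-54);m=camera_model("wrist");im=capture("wrist");cv2.imwrite("pics/w1.png",cv2.resize(im[:,:,::-1],(800,600)));np.save("w1.npy",m,allow_pickle=True)
E
```

```text
shift [1.286 0.428 0.31 ] turn 0.0008 | at [ 0.5061 -0.0092  0.2372] [ 1.7998e+02  2.0000e-02 -5.3730e+01] t 2.225 F [-0.1 -0.3  0.8]
```

View pics/w1.png

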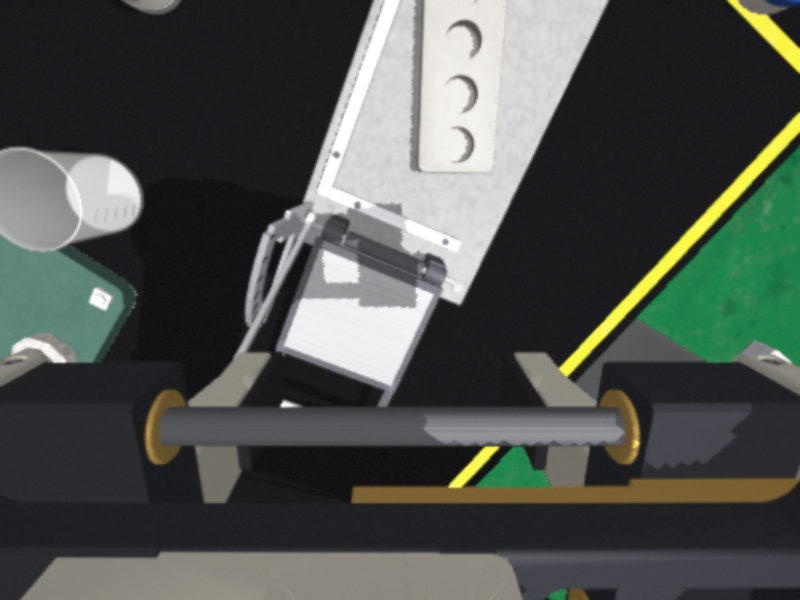

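The wrist view shows the block's near end at (418,170)–(494,172), edges running to (424,0)/(508,0), fence inner corner near (331,190), and the pointer bar from (305,220) to (240,355), partly hidden by the finger.

```bash
python3 - <<'E'
from h import *
m=np.load("w1.npy",allow_pickle=True).item();k=lambda p:((p[0]+.5)*.64-.5,(p[1]+.5)*.64-.5)
P=lambda p,z:onz(m,k(p),z)[:2]
a,b,c,d=P((420,169),.03),P((493,171),.03),P((424,3),.03),P((508,3),.03)
g=lambda u:np.degrees(np.arctan2(u[1],u[0]))
print("edge dirs",g(a-c),g(b-d),"width",np.linalg.norm(a-b))
u=(a-c)/np.linalg.norm(a-c)+(b-d)/np.linalg.norm(b-d);u/=np.linalg.norm(u);print("yaw own y",g(u),"center",(a+b)/2-.075*u)
A,B,C=P((331,190),.02),P((399,3),.02),P((460,241),.02)
print("fence corner",A,"expect",w(.06,.085,0),"left fence end",C,w(-.058,.085,0),"dir",g(A-B)-90,g(A-C))
E
```

```text
edge dirs 125.91968050814715 124.83812359252424 width 0.05777904400318321
yaw own y 125.37890205033568 center [ 0.55431403 -0.16309951]
fence corner [ 0.58307743 -0.02929396] expect [ 0.58603058 -0.03327479  0.        ] left fence end [ 0.47096398 -0.05928785] [ 0.47133918 -0.06102156  0.        ] dir 13.727565566278756 14.9776753250935
```

Emit:
drive_tool --increments '[[[1, 0.43, 0.14, 0.1, 0], [1, 0.85, 0.28, 0.2, 0], [1, 1, 0.43, 0.3, 0], [1, 1, 0.43, 0.3, 0]]]'

```text
time_s: 2.78
tcp_pos: [0.5344, -0.1374, 0.2004]
eef_rot: [179.9, 0.1, -53.8]
contact_force: [-0.3, -0.5, -0.3]
gripper_width: 0.0878
gripper_force: 0.0
```

Emit:
drive_tool --increments '[[[1, 0.27, -0.01, 0.2, 0.002], [1, 0.27, -0.01, 0.6, 0.002], [1, 0.27, -0.01, 1, 0.002], [1, 0.27, -0.01, 1, 0.002]]]'

```text
time_s: 3.28
tcp_pos: [0.5531, -0.1612, 0.079]
eef_rot: [179.7, 0.2, -54.4]
contact_force: [0.5, -0.2, 0.5]
gripper_width: 0.0874
gripper_force: 0.0
```

Emit:
drive_tool --increments '[[[1, 0, 0, 0.25, 0], [1, 0, 0, 0.45, 0], [1, 0, 0, 0.47, 0], [1, 0, 0, 0.47, 0]]]'

```text
time_s: 3.78
tcp_pos: [0.5564, -0.1624, 0.0271]
eef_rot: [-179.9, -0.1, -54.4]
contact_force: [-0.1, 0.5, -0.2]
gripper_width: 0.0873
gripper_force: 0.2
```

Emit:
drive_tool --increments '[[[0, 0, 0, 0, 0], [0, 0, 0, 0, 0], [0, 0, 0, 0, 0], [0, 0, 0, 0, 0], [0, 0, 0, 0, 0]]]' --squeeze 12

```text
time_s: 4.4
tcp_pos: [0.5553, -0.163, 0.0255]
eef_rot: [-180.0, -0.0, -54.5]
contact_force: [-1.6, 0.6, 6.0]
gripper_width: 0.0599
gripper_force: 12.0
```

```bash
python3 - <<'E'
from h import *
go(w(-.01,.0,.025),SY-90);print(r.get_state()["gripper_width"])
E
```

```text
shift [-0.292 -0.031  0.004] turn 0.0608 | at [ 0.5553 -0.163   0.0255] [-1.7999e+02 -2.0000e-02 -5.4530e+01] t 4.4 F [-1.6  0.6  6. ]
0.0599469500481853
```

Emit:
drive_tool --increments '[[[0, -0.1, -0.01, 0, 0.02], [0, -0.2, -0.02, 0, 0.04], [0, -0.29, -0.03, 0, 0.061], [0, -0.29, -0.03, 0, 0.061], [0, -0.29, -0.03, 0, 0.061]]]'

```text
time_s: 5.03
tcp_pos: [0.538, -0.1322, 0.0255]
eef_rot: [-180.0, 0.0, -76.3]
contact_force: [-1.5, 4.3, 8.3]
gripper_width: 0.0598
gripper_force: 12.0
```

```bash
python3 - <<'E'
from h import *
go(w(-.01,.010,.025),SY-90);im=capture("wrist");m=camera_model("wrist");np.save("w2.npy",m,allow_pickle=True);cv2.imwrite("pics/w2r.png",im[:,:,::-1]);cv2.imwrite("pics/w2.png",cv2.resize(im[:,:,::-1],(800,600)))
E
```

```text
shift [-0.082  0.     0.004] turn 0.0004 | at [ 0.538  -0.1322  0.0255] [-1.7998e+02  2.0000e-02 -7.6270e+01] t 5.025 F [-1.5  4.3  8.3]
```

View pics/w2.png

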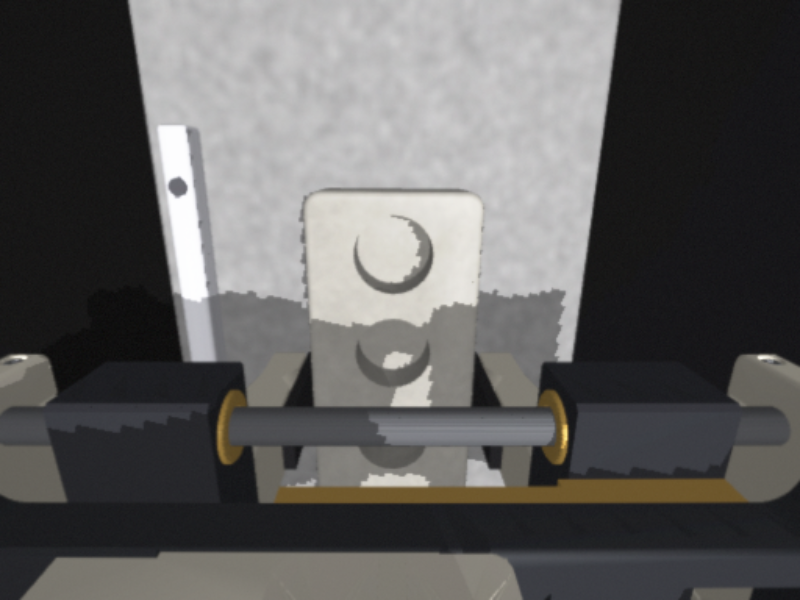

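The block is held square in the jaws: its -y end at (305–482,190), back fence at left (160–210). Pushing it along +y onto the left fence.

Emit:
drive_tool --increments '[[[0, -0.05, 0, 0, 0], [0, -0.08, 0, 0, 0], [0, -0.11, 0, 0, 0], [0, -0.14, 0, 0, 0], [0, -0.14, 0, 0, 0]]]'

```text
time_s: 5.7
tcp_pos: [0.5351, -0.1176, 0.0255]
eef_rot: [-179.9, -0.1, -76.4]
contact_force: [3.5, -11.9, 1.0]
gripper_width: 0.0595
gripper_force: 12.0
```

```bash
python3 - <<'E'
from h import *
go(w(-.01,.010,.025),SY-90);m=camera_model("wrist");im=capture("wrist")
cv2.imwrite("pics/w3r.png",im[:,:,::-1])
g=cv2.cvtColor(im,cv2.COLOR_RGB2GRAY).astype(int)
for n,mm,gg in(("w2",np.load("w2.npy",allow_pickle=True).item(),cv2.imread("pics/w2r.png",0).astype(int)),("w3",m,g)):
    c=gg[100:140,230:280].mean(1);i=100+np.argmax(np.abs(np.diff(c)));print(n,i,onz(mm,(255,i+.5),.03),"edge->tcp")
E
```

```text
shift [0.042 0.006 0.004] turn 0.0001 | at [ 0.5351 -0.1176  0.0255] [-1.7992e+02 -1.2000e-01 -7.6360e+01] t 5.7 F [  3.5 -11.9   1. ]
w2 122 [ 0.5530876  -0.20306863  0.03      ] edge->tcp
w3 109 [ 0.55158632 -0.19451413  0.03      ] edge->tcp
```

Emit:
drive_tool --increments '[[[0.6, 0, 0, 0, 0], [0.6, 0, 0, 0, 0], [0.6, 0, 0, -0.2, 0], [0.6, 0, 0, -0.6, 0], [0.6, 0, 0, -0.6, 0]]]'

```text
time_s: 6.38
tcp_pos: [0.5362, -0.1158, 0.1005]
eef_rot: [-179.7, -0.1, -76.4]
contact_force: [0.8, 1.4, -1.3]
gripper_width: 0.0697
gripper_force: 0.0
```

Emit:
drive_tool --increments '[[[1, 0, 0.15, 0, -0.029], [1, 0, 0.3, 0, -0.058], [1, 0, 0.45, 0, -0.087], [1, 0, 0.45, 0, -0.116], [1, 0, 0.45, 0, -0.145]]]'

```text
time_s: 7.0
tcp_pos: [0.4807, -0.1286, 0.0965]
eef_rot: [180.0, 0.1, -23.9]
contact_force: [0.4, -0.4, 0.2]
gripper_width: 0.0874
gripper_force: 0.0
```

Emit:
drive_tool --increments '[[[1, 0, 0, 0, -0.029], [1, 0, 0, 0, -0.058], [1, 0, 0, 0, -0.087], [1, 0, 0, 0, -0.105], [1, 0, 0, 0, -0.105]]]'

```text
time_s: 7.62
tcp_pos: [0.4808, -0.1286, 0.0965]
eef_rot: [-180.0, 0.1, 13.5]
contact_force: [0.7, 0.4, -0.4]
gripper_width: 0.0878
gripper_force: 0.0
```

```bash
python3 - <<'E'
from h import *
go(w(-.068,.008,.022),SY)
E
```

```text
shift [-0.027  0.076  0.62 ] turn -0.0003 | at [ 0.4808 -0.1286  0.0965] [-1.7997e+02  7.0000e-02  1.3490e+01] t 7.625 F [ 0.7  0.4 -0.4]
```

Emit:
drive_tool --increments '[[[1, -0.03, 0.08, 0, 0], [1, -0.03, 0.08, 0.3, 0], [1, -0.03, 0.08, 0.6, 0], [1, -0.03, 0.08, 0.61, 0], [1, -0.03, 0.08, 0.61, 0]]]'

```text
time_s: 8.25
tcp_pos: [0.4806, -0.1393, 0.0247]
eef_rot: [180.0, -0.0, 13.5]
contact_force: [0.4, -0.3, 0.2]
gripper_width: 0.0874
gripper_force: 0.0
```

Emit:
drive_tool --increments '[[[1, 0.1, 0, 0, 0], [1, 0.2, 0, 0, 0], [1, 0.28, 0, 0, 0], [1, 0.36, 0, 0, 0], [1, 0.4, 0, 0, 0]]]'

```text
time_s: 8.88
tcp_pos: [0.5275, -0.1275, 0.0239]
eef_rot: [-180.0, 0.0, 13.5]
contact_force: [-1.3, -0.1, 1.3]
gripper_width: 0.0876
gripper_force: 0.9
```

```bash
python3 - <<'E'
from h import *
go(w(-.0095,.008,.022),SY)
E
```

```text
shift [ 0.08  -0.007  0.016] turn -0.0002 | at [ 0.5275 -0.1275  0.0239] [-180.      0.     13.52] t 8.875 F [-1.3 -0.1  1.3]
```

Nearly there; press on gently until the fence takes the force.

Emit:
drive_tool --increments '[[[1, 0.04, 0, 0, 0], [1, 0.07, 0, 0, 0], [1, 0.09, 0, 0, 0], [1, 0.1, 0, 0, 0], [1, 0.1, 0, 0, 0]]]'

```text
time_s: 9.5
tcp_pos: [0.5343, -0.1258, 0.0233]
eef_rot: [-179.9, 0.4, 13.5]
contact_force: [-11.1, -3.3, 8.2]
gripper_width: 0.0878
gripper_force: 5.8
```

Emit:
drive_tool --increments '[[[1, -0.15, 0, 0, 0], [1, -0.15, 0, -0.3, 0], [-1, -0.15, 0.3, -0.5, 0], [-1, 0.1, 0.7, -0.5, 0], [-1, 0.3, 0.95, -0.5, 0]]]'

```text
time_s: 10.12
tcp_pos: [0.6018, -0.229, 0.085]
eef_rot: [179.9, -0.2, 13.5]
contact_force: [0.4, 0.8, -0.1]
gripper_width: 0.0631
gripper_force: 0.0
```

Emit:
drive_tool --increments '[[[-1, 0, 0, 0, 0], [-1, 0, 0, 0, 0], [-1, 0, 0, 0, 0]]]'

```text
time_s: 10.5
tcp_pos: [0.5996, -0.2268, 0.0842]
eef_rot: [-180.0, -0.0, 13.5]
contact_force: [0.2, -0.4, -0.7]
gripper_width: 0.0332
gripper_force: 0.0
```

```bash
python3 - <<'E'
from h import *
go(w(.03,-.105,.022),SY);m=camera_model("wrist");im=capture("wrist");cv2.imwrite("pics/w4r.png",im[:,:,::-1]);print(r.get_state()["gripper_width"])
E
```

```text
shift [ 0.019 -0.01   0.518] turn -0.0001 | at [ 0.5996 -0.2268  0.0842] [-1.800e+02 -2.000e-02  1.355e+01] t 10.5 F [ 0.2 -0.4 -0.7]
0.029306068248973322
```

Emit:
drive_tool --increments '[[[-1, 0.02, 0.03, 0, 0], [-1, 0.02, 0.03, 0, 0], [-1, 0.02, 0.03, 0.2, 0], [-1, 0.02, 0.03, 0.5, 0], [-1, 0.02, 0.03, 0.5, 0]]]'

```text
time_s: 11.18
tcp_pos: [0.6022, -0.2301, 0.0221]
eef_rot: [-179.9, 0.2, 13.5]
contact_force: [-0.7, 0.1, 0.3]
gripper_width: 0.0004
gripper_force: 0.0
```

Emit:
drive_tool --increments '[[[-1, 0, -0.06, 0, 0], [-1, 0, -0.12, 0, 0], [-1, 0, -0.18, 0, 0], [-1, 0, -0.22, 0, 0], [-1, 0, -0.22, 0, 0]]]'

```text
time_s: 11.8
tcp_pos: [0.5972, -0.2042, 0.0243]
eef_rot: [180.0, -0.0, 13.6]
contact_force: [-0.3, 0.5, -0.2]
gripper_width: 0.0005
gripper_force: 0.0
```

Emit:
drive_tool --increments '[[[-1, 0, -0.03, 0, 0], [-1, 0, -0.06, 0, 0], [-1, 0, -0.08, 0, 0]]]'

```text
time_s: 12.18
tcp_pos: [0.5961, -0.1996, 0.0251]
eef_rot: [179.7, -0.0, 13.6]
contact_force: [2.8, -34.3, -1.6]
gripper_width: 0.0005
gripper_force: 17.0
```

Emit:
drive_tool --increments '[[[-1, 0, -0.02, 0, 0], [-1, 0, -0.04, 0, 0], [-1, 0, -0.04, 0, 0]]]'

```text
time_s: 12.55
tcp_pos: [0.5961, -0.1993, 0.0263]
eef_rot: [179.4, -0.1, 13.6]
contact_force: [5.4, -48.7, -0.5]
gripper_width: 0.0004
gripper_force: 24.4
```

Emit:
drive_tool --increments '[[[-1, 0, 0.1, 0, 0], [-1, 0, 0.2, 0, 0], [-1, 0, 0.2, -0.3, 0], [-1, -0.3, -0.2, -0.7, 0], [-1, -0.6, -0.6, -1, 0]]]'

```text
time_s: 13.18
tcp_pos: [0.5207, -0.1484, 0.133]
eef_rot: [-180.0, 0.0, 13.5]
contact_force: [0.7, 1.3, 0.7]
gripper_width: 0.0004
gripper_force: 0.0
```

Emit:
drive_tool --increments '[[[0, -0.3, -0.3, -0.4, 0], [0, -0.5, -0.5, -0.7, 0], [0, -0.5, -0.5, -0.7, 0]]]'

```text
time_s: 13.55
tcp_pos: [0.4488, -0.1034, 0.2203]
eef_rot: [180.0, -0.4, 13.7]
contact_force: [1.1, -1.4, -0.3]
gripper_width: 0.025
gripper_force: 0.0
```

```bash
python3 - <<'E'
from h import *
go(w(-.0,.2775,.2),SY);m=camera_model("wrist");im=capture("wrist");np.save("w5.npy",m,allow_pickle=True);cv2.imwrite("pics/w5r.png",im[:,:,::-1]);cv2.imwrite("pics/w5.png",cv2.resize(im[:,:,::-1],(800,600)))
E
```

```text
shift [ 0.75  -1.903  0.174] turn 0.0002 | at [ 0.4488 -0.1034  0.2203] [179.99  -0.44  13.67] t 13.55 F [ 1.1 -1.4 -0.3]
```

View pics/w5.png

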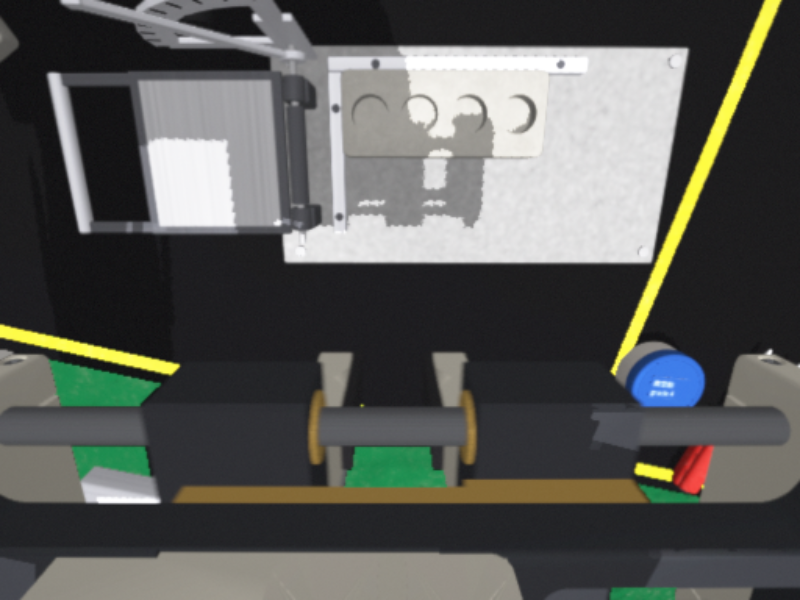

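The block is flush on both fences: at (343–547, 72–155), in contact with the back fence (y≈72) and the left fence (x≈343). The pointer bar runs from (300,52) to its tip at about (65,2). The rod is at (55–85, 75–230).

```bash
python3 - <<'E'
from h import *
m=np.load("w5.npy",allow_pickle=True).item();k=lambda p:((p[0]+.5)*.64-.5,(p[1]+.5)*.64-.5)
th,R,t,e=fit2([(.08,-.175),(-.085,-.175),(-.085,.14)],[onz(m,k(p),.008) for p in((688,48),(652,262),(286,262))]);print("stage",np.degrees(th),t,e)
n=[np.cos(th),np.sin(th),0]
for p in((65,2),(110,12),(160,22),(210,33),(250,42),(295,53)):
    q=onplane(m,k(p),n,n[0]*t[0]+n[1]*t[1]+.0635);y=R.T[1]@(q[:2]-t);z=q[2];print(p,"y,z",y.round(4),z.round(4),"ang",np.arctan2(z-.045,y-.115).round(3),"rad",np.hypot(z-.045,y-.115).round(4))
print("rod",[R.T@(onz(m,k(p),.048)[:2]-t) for p in((55,75),(84,231))],"block",[(R.T@(onz(m,k(p),.03)[:2]-t)).round(4) for p in((343,155),(544,156),(548,72))])
E
```

```text
stage 13.700056589488415 [ 0.54620883 -0.128626  ] 0.001763591379107976
(65, 2) y,z 0.195 0.1453 ang 0.897 rad 0.1283
(110, 12) y,z 0.1828 0.1322 ang 0.91 rad 0.1105
(160, 22) y,z 0.1664 0.1174 ang 0.953 rad 0.0888
(210, 33) y,z 0.1483 0.0987 ang 1.015 rad 0.0632
(250, 42) y,z 0.1317 0.0811 ang 1.137 rad 0.0398
(295, 53) y,z 0.1105 0.0561 ang 1.959 rad 0.012
rod [array([0.0527141 , 0.27535747]), array([-0.05240989,  0.27701292])] block [array([0.0015, 0.0842]), array([ 0.0009, -0.066 ]), array([ 0.0576, -0.0632])]
```

Emit:
drive_tool --increments '[[[-0.23, 0.1, -0.4, 0, 0], [-0.23, 0.25, -0.8, 0, 0], [-0.23, 0.35, -0.95, 0, 0], [-0.23, 0.35, -0.95, 0, 0]]]'

```text
time_s: 14.1
tcp_pos: [0.4634, 0.0168, 0.2152]
eef_rot: [180.0, 0.1, 13.6]
contact_force: [-0.1, 0.6, -0.5]
gripper_width: 0.0339
gripper_force: 0.0
```

Emit:
drive_tool --increments '[[[-0.23, 0.15, -0.4, 0, 0], [-0.23, 0.3, -0.8, 0, 0], [-0.23, 0.39, -0.96, 0, 0], [-0.23, 0.39, -0.96, 0, 0], [-0.23, 0.39, -0.96, 0, 0]]]'

```text
time_s: 14.72
tcp_pos: [0.4813, 0.1376, 0.2158]
eef_rot: [180.0, 0.1, 13.5]
contact_force: [-0.7, 0.1, -0.4]
gripper_width: 0.0339
gripper_force: 0.0
```

```bash
python3 - <<'E'
from h import *
go([.4815,.140,.037],13.65);m=camera_model("wrist");im=capture("wrist");np.save("w6.npy",m,allow_pickle=True);cv2.imwrite("pics/w6r.png",im[:,:,::-1]);cv2.imwrite("pics/w6.png",cv2.resize(im[:,:,::-1],(800,600)))
E
```

```text
shift [ 0.009 -0.02   1.49 ] turn -0.0005 | at [0.4813 0.1376 0.2158] [1.7997e+02 8.0000e-02 1.3470e+01] t 14.725 F [-0.7  0.1 -0.4]
```

View pics/w6.png

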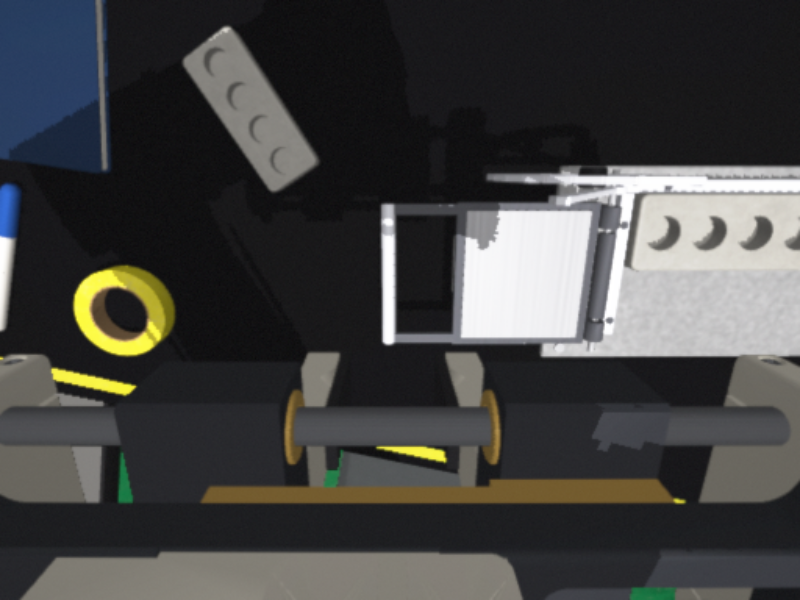

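Rod at (388, 205–343) square between the jaws; pointer tip at about (488,178) nearly edge-on.

```bash
python3 - <<'E'
from h import *
A=np.load("w5.npy",allow_pickle=True).item();B=np.load("w6.npy",allow_pickle=True).item();T=camera_model("top");k=lambda p:((p[0]+.5)*.64-.5,(p[1]+.5)*.64-.5)
SYr=np.radians(13.65);t=np.array([.547,-.1295]);R=np.array([[np.cos(SYr),-np.sin(SYr)],[np.sin(SYr),np.cos(SYr)]])
rs=[ray(A,k((67,3))),ray(B,k((488,178))),ray(T,(186+137.5/4.75,165+178/4.75))]
def tri(rs):
    M=0;b=0
    for o,v in rs:
        v=v/np.linalg.norm(v);P=np.eye(3)-np.outer(v,v);M=M+P;b=b+P@o
    return np.linalg.solve(M,b)
def rep(n,q): s=R.T@(q[:2]-t);print(n,s.round(4),q[2].round(4),"ang",np.arctan2(q[2]-.045,s[1]-.115).round(3),"rad",np.hypot(q[2]-.045,s[1]-.115).round(4))
rep("AB",tri(rs[:2]));rep("AT",tri([rs[0],rs[2]]));rep("BT",tri(rs[1:]));rep("all",tri(rs))
n=[np.cos(SYr),np.sin(SYr),0]
for m,p in((B,(488,178)),):
    q=onplane(m,k(p),n,np.dot(n[:2],t)+.0635);rep("B plane",q)
q=tri(rs)
for p in((388,206),(388,342)):print("rod",onz(B,k(p),.049),R.T@(onz(B,k(p),.049)[:2]-t))
E
```

```text
AB [0.0737 0.2198] 0.1084 ang 0.544 rad 0.1225
AT [0.0631 0.1966] 0.1432 ang 0.878 rad 0.1277
BT [0.0716 0.2058] 0.0423 ang -0.029 rad 0.0909
all [0.0706 0.2119] 0.1105 ang 0.594 rad 0.117
B plane [0.0635 0.1392] -0.2685 ang -1.494 rad 0.3144
rod [0.53222811 0.15284671 0.049     ] [0.0522764  0.27785797]
rod [0.42984229 0.12859925 0.049     ] [-0.05293975  0.27845742]
```

Emit:
drive_tool --increments '[[[-0.23, 0.01, -0.02, 0.3, 0], [-0.23, 0.01, -0.02, 0.7, 0], [-0.23, 0.01, -0.02, 0.8, 0], [-0.23, 0.01, -0.02, 0.8, 0]]]'

```text
time_s: 15.28
tcp_pos: [0.4822, 0.1407, 0.1206]
eef_rot: [180.0, 0.0, 13.5]
contact_force: [0.2, 0.6, 0.2]
gripper_width: 0.0337
gripper_force: 0.0
```

Emit:
drive_tool --increments '[[[-0.23, 0, 0, 0.25, 0], [-0.23, 0, 0, 0.5, 0], [-0.23, 0, 0, 0.69, 0], [-0.23, 0, 0, 0.69, 0]]]'

```text
time_s: 15.78
tcp_pos: [0.4824, 0.1414, 0.038]
eef_rot: [180.0, 0.0, 13.5]
contact_force: [-0.2, 0.4, 0.4]
gripper_width: 0.0338
gripper_force: 0.0
```

Emit:
drive_tool --increments '[[[-1, 0, 0, 0, 0], [-1, 0, 0, 0, 0], [-1, 0, 0, 0, 0], [-1, 0, 0, 0, 0], [-1, 0, 0, 0, 0]]]' --squeeze 15

```text
time_s: 16.4
tcp_pos: [0.4828, 0.141, 0.0385]
eef_rot: [180.0, -0.1, 13.5]
contact_force: [1.9, -5.1, 5.4]
gripper_width: 0.0092
gripper_force: 15.0
```

```bash
python3 - <<'E'
from h import *
s=r.get_state();p=s["tcp_pos"];print(p,s["eef_rot"],s["gripper_width"],s["gripper_force"])
# arc in tool axes: dy toward hinge (-stage y)=+tool y ; up = -z
for a in np.arange(.1,.95,.1).tolist()+[.88]: print(round(a,2),"ty",round(.162*(1-np.cos(a))/.12,3),"tz",round(-.162*np.sin(a)/.12,3))
E
```

```text
[0.48277013 0.14096267 0.0385198 ] [ 1.79966960e+02 -6.33831679e-02  1.35470409e+01] 0.00916859010115797 15.00247523188591
0.1 ty 0.007 tz -0.135
0.2 ty 0.027 tz -0.268
0.3 ty 0.06 tz -0.399
0.4 ty 0.107 tz -0.526
0.5 ty 0.165 tz -0.647
0.6 ty 0.236 tz -0.762
0.7 ty 0.317 tz -0.87
0.8 ty 0.409 tz -0.968
0.9 ty 0.511 tz -1.057
0.88 ty 0.49 tz -1.04
```

Emit:
drive_tool --increments '[[[-1, 0, 0.007, -0.135, 0], [-1, 0, 0.027, -0.268, 0], [-1, 0, 0.06, -0.4, 0], [-1, 0, 0.107, -0.526, 0], [-1, 0, 0.165, -0.647, 0]]]'

```text
time_s: 17.02
tcp_pos: [0.4869, 0.1217, 0.1161]
eef_rot: [-180.0, -0.0, 13.5]
contact_force: [4.9, -3.9, -4.1]
gripper_width: 0.0093
gripper_force: 15.0
```

Emit:
drive_tool --increments '[[[-1, 0, 0.033, -0.06, 0], [-1, 0, 0.071, -0.115, 0], [-1, 0, 0.11, -0.17, 0], [-1, 0, 0.152, -0.223, 0], [-1, 0, 0.152, -0.223, 0]]]'

```text
time_s: 17.65
tcp_pos: [0.4911, 0.1047, 0.1426]
eef_rot: [-179.9, -0.0, 13.5]
contact_force: [-3.5, 5.7, 3.5]
gripper_width: 0.0092
gripper_force: 15.0
```

```bash
python3 - <<'E'
from h import *
s=r.get_state();p=s["tcp_pos"];print(p,s["eef_rot"],s["gripper_width"],s["gripper_force"],s["contact_force"])
d=p-[.4828,.141,.0385];print("ang by z",np.arcsin(d[2]/.162), "atan",np.arctan2(d[2],.162-np.hypot(d[0],d[1])))
a=capture("top");b=capture("side");c=capture("wrist")
cv2.imwrite("pics/top7.png",a[:,:,::-1]);cv2.imwrite("pics/side7.png",b[:,:,::-1]);cv2.imwrite("pics/w7.png",c[:,:,::-1])
x=cv2.resize(a[165:257,200:300,::-1],(400,368),interpolation=cv2.INTER_CUBIC);y=cv2.resize(b[135:227,200:300,::-1],(400,368),interpolation=cv2.INTER_CUBIC)
cv2.imwrite("pics/v7.png",np.hstack([x,y]))
E
```

```text
[0.49110396 0.1046967  0.14258998] [-1.79949826e+02 -4.87379294e-02  1.35052066e+01] 0.009225514086215436 15.000068843364716 [-3.53027018  5.67651429  3.53887913]
ang by z 0.6977964486577 atan 0.6953249240407934
```

View pics/v7.png

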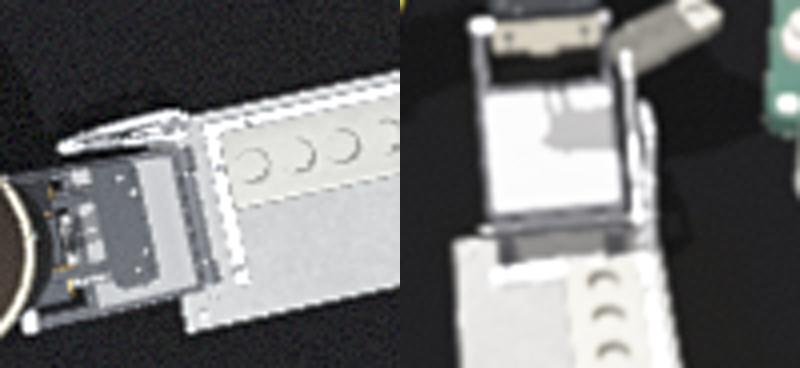

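Left panel: pointer tip at (64,147). Right panel: pointer tip at (627,52), flap rod end at (480,25). The flap is still below the pointer. Combine side, top and wrist rays for the tip.

```bash
python3 - <<'E'
from h import *
A=np.load("w5.npy",allow_pickle=True).item();T=camera_model("top");S=camera_model("side");k=lambda p:((p[0]+.5)*.64-.5,(p[1]+.5)*.64-.5)
SYr=np.radians(13.65);t=np.array([.547,-.1295]);R=np.array([[np.cos(SYr),-np.sin(SYr)],[np.sin(SYr),np.cos(SYr)]])
n=np.array([np.cos(SYr),np.sin(SYr),0]);f=lambda x,y,a,b:((x+.5)/4-.5+a,(y+.5)/4-.5+b)
V={"A":(A,k((67,3))),"T":(T,f(64,147,200,165)),"S":(S,f(227,52,200,135))}
def rep(nm,q): s=R.T@(q[:2]-t);print(nm,s.round(4),q[2].round(4),"ang",np.arctan2(q[2]-.045,s[1]-.115).round(3),"rad",np.hypot(q[2]-.045,s[1]-.115).round(4))
for a in V: rep(a+" plane",onplane(*V[a],n,n[:2]@t+.0635))
def tri(rs):
    M=0;b=0
    for o,v in rs:
        v=v/np.linalg.norm(v);P=np.eye(3)-np.outer(v,v);M=M+P;b=b+P@o
    return np.linalg.solve(M,b)
for c in("AT","AS","TS","ATS"): rep(c,tri([ray(*V[x]) for x in c]))
# expected pixel tips
for a in(.8,.85,.9,.95):
    y,z=.115+.13*np.cos(a),.045+.13*np.sin(a);q=np.r_[t+R@[.0635,y],z];print(a,"A",((proj(A,q)+.5)/.64-.5).round(1),"T",((proj(T,q)-[200,165]+.5)*4-.5).round(1),"S",((proj(S,q)-[200,135]+.5)*4-.5).round(1))
E
```

```text
A plane [0.0635 0.1976] 0.1418 ang 0.865 rad 0.1272
T plane [0.0635 0.1918] 0.1695 ang 1.018 rad 0.1463
S plane [0.0635 0.1724] 0.168 ang 1.134 rad 0.1357
AT [0.064  0.1946] 0.1454 ang 0.901 rad 0.1281
AS [0.0645 0.1969] 0.145 ang 0.884 rad 0.1292
TS [0.0655 0.1935] 0.1496 ang 0.927 rad 0.1308
ATS [0.0644 0.1942] 0.1477 ang 0.914 rad 0.1297
0.8 A [55.5  5.9] T [ 49.3 154.3] S [222.5  53.1]
0.85 A [58.6  2.3] T [ 55.3 152.4] S [223.1  52.8]
0.9 A [62.8 -1.2] T [ 61.7 150.5] S [223.8  53. ]
0.95 A [68.  -4.7] T [ 68.5 148.5] S [224.5  53.5]
```

Emit:
drive_tool --increments '[[[-1, 0, 0.045, -0.05, 0], [-1, 0, 0.092, -0.098, 0], [-1, 0, 0.142, -0.144, 0], [-1, 0, 0.194, -0.187, 0], [-1, 0, 0.194, -0.187, 0]]]'

```text
time_s: 18.42
tcp_pos: [0.4966, 0.0824, 0.1653]
eef_rot: [-179.9, -0.1, 13.5]
contact_force: [-5.4, 7.0, 8.1]
gripper_width: 0.0095
gripper_force: 15.0
```

Emit:
drive_tool --increments '[[[-1, 0, 0, 0, 0], [-1, 0, 0, 0, 0], [-1, 0, 0, 0, 0]]]'

```text
time_s: 18.8
tcp_pos: [0.4965, 0.0827, 0.165]
eef_rot: [-179.9, -0.1, 13.5]
contact_force: [-5.9, 6.3, 7.1]
gripper_width: 0.0092
gripper_force: 15.0
```

```bash
python3 - <<'E'
from h import *
s=r.get_state();p=s["tcp_pos"];print(p,s["gripper_width"],s["gripper_force"],s["contact_force"])
d=p-[.4828,.141,.0385];print("ang",np.arctan2(d[2],.162-np.hypot(d[0],d[1])))
a=capture("top");b=capture("side");c=capture("wrist")
x=cv2.resize(a[180:250,200:270,::-1],(400,400),interpolation=cv2.INTER_CUBIC);y=cv2.resize(b[130:200,210:280,::-1],(400,400),interpolation=cv2.INTER_CUBIC)
cv2.imwrite("pics/v8.png",np.hstack([x,y]))
E
```

```text
[0.49652404 0.08271084 0.16500486] 0.009245077954033667 15.000337958335876 [-5.86294882  6.31750514  7.13040662]
ang 0.8916697390552734
```

View pics/v8.png

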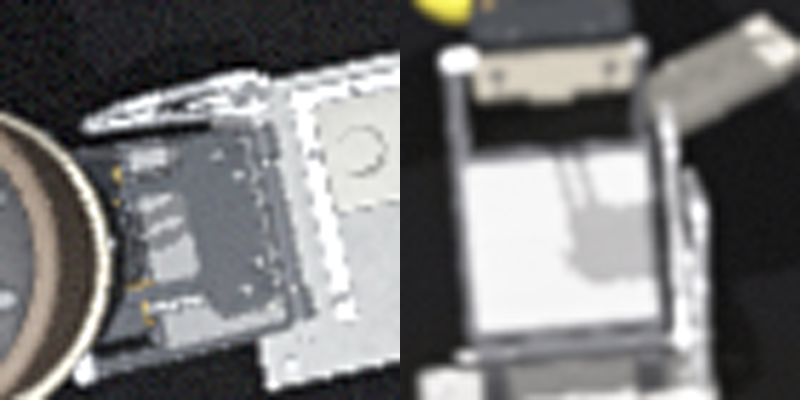

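Left panel: pointer tip at (86,127), near rod end at (86,368). Right panel: pointer tip at (665,105), left rod end at (458,60). Measure both the same way to cancel bias.

```bash
python3 - <<'E'
from h import *
T=camera_model("top");S=camera_model("side")
SYr=np.radians(13.65);t=np.array([.547,-.1295]);R=np.array([[np.cos(SYr),-np.sin(SYr)],[np.sin(SYr),np.cos(SYr)]])
f=lambda x,y,a,b:((x+.5)*70/400-.5+a,(y+.5)*70/400-.5+b)
def P(m,x,rr,a): return proj(m,np.r_[t+R@[x,.115+rr*np.cos(a)],.045+rr*np.sin(a)])
for nm,x,rr,pt,ps in(("pointer",.0635,.130,f(86,127,200,180),f(265,105,210,130)),("rod",-.0535,.162,f(86,368,200,180),f(58,60,210,130))):
    aa=np.arange(.6,1.2,.005);e=[np.linalg.norm(P(T,x,rr,a)-pt) for a in aa];i=np.argmin(e);print(nm,"angle top",aa[i].round(3),"res px",(P(T,x,rr,aa[i])-pt).round(2))
    o1,v1=ray(T,pt);o2,v2=ray(S,ps);M=0;b=0
    for o,v in((o1,v1),(o2,v2)):
        v=v/np.linalg.norm(v);Q=np.eye(3)-np.outer(v,v);M=M+Q;b=b+Q@o
    q=np.linalg.solve(M,b);s=R.T@(q[:2]-t);print("  TS",s.round(4),q[2].round(4),"ang",np.arctan2(q[2]-.045,s[1]-.115).round(3),"r",np.hypot(q[2]-.045,s[1]-.115).round(4))
E
```

```text
pointer angle top 0.89 res px [0.08 0.53]
  TS [0.065  0.1968] 0.1454 ang 0.887 r 0.1295
rod angle top 0.88 res px [0.34 2.13]
  TS [-0.0467  0.2178] 0.1712 ang 0.887 r 0.1628
```

Flap and pointer both measure 0.887 rad with the same method, and kinematics give 0.892. The flap is aligned, at rest and held, so I'm handing in.

```bash
python3 - <<'E'
from plant import job
print(job.close_job())
E
```

```text
the job is handed in; nothing more can be done
None
```

The job is handed in at about 19 s of the 70 s, with no verdict returned: the block sits flush in the fence corner, and the gripper is holding the flap in line with the pointer (both measured at about 0.89 rad).

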